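# Switch on, calibrate and start the bench oxygen analyser

## Task

Get the bench oxygen analyser ready to check the cylinder in the vise: switch it on by pressing the raised half of its rocker fully home, then calibrate it to room air by pressing the oblong key right down and keeping it down for two seconds, and only then start the reading with a full press of the large round key. Leave the rocker on and both keys released. It is all done by pressing: do not press the two small square keys, do not press a key before the analyser is on, and do not pick up or shift the analyser or anything lying around it.

Things in the scene. Friction and masses are not known exactly. Their poses are not given: they have to be found in the camera images.
- analyser: Bench oxygen analyser: grey case 165 mm deep (x), 240 wide (y), 92 high, 2.4 kg, standing loose on rubber feet. Origin: centre of its underside, on the counter; own x points to its rear (away from the operator), y to its left, z up. A level ledge 43 mm deep, 92 mm high runs along the rear; an oxygen cell sticks 52 mm out of the rear face. All keys are on its sloping white panel.
- panel_mid (a point): Middle of the panel's surface, (-20, 0, 75) mm in the analyser's frame. The panel slopes down to the front by 0.21 rad: outward normal (-0.208, 0, 0.978), uphill direction (0.978, 0, 0.208) in the analyser's frame. On it: rear right the black rocker, rear left the flat blank display, along the front four black rubber keys, left to right: small square, oblong, small square, large round
- rocker (a joint): Black power rocker, 44 mm long up the panel, 24 wide: two 22 mm halves in a shallow V, pivot across the middle 4 mm above the panel. 0 = off (rear half raised, its end 16 mm over the panel; front half level, top 10 mm over the panel), 0.35 rad = on (rear half level, front half raised). Starts off; about 2 N on the raised half pushes it over; it is stiff and stays where it is left, so press it fully home
- rocker_on (a point): Point on the top of the rocker's rear half, 16 mm from the pivot: the place to press for on. Moves about 5.5 mm inward along the panel's normal as it goes over.
- rocker_off (a point): Point on the top of the rocker's front half, 16 mm from the pivot (pressing here switches off).
- key_cal (a joint): Travel of the oblong key (air calibration), second from the left in the row: 0 = up, 0.005 m = fully pressed along the panel's inward normal. Spring: about 0.8 N at first, 4.5 N fully down; it springs back.
- key_cal_top (a point): Centre of the top of the oblong key, 38 mm up the panel by 19 mm across, 12 mm above the panel when up.
- key_start (a joint): Travel of the large round key (start reading), rightmost in the row, in front of the rocker: 0 = up, 0.005 m = fully pressed along the panel's inward normal. Spring: about 0.8 N at first, 4.5 N fully down; it springs back.
- key_start_top (a point): Centre of the top of the large round key, 29 mm diameter, 12 mm above the panel when up.
- key_left (a joint): Travel of the leftmost, small square key, 16 mm wide, its top 9 mm above the panel; 48 mm to the left of the oblong key. 0 = up, 0.005 m = fully pressed. Not to be pressed.
- key_right (a joint): Travel of the small square key between the oblong and the round key, 16 mm wide, its top 9 mm above the panel; 50 mm to the right of the oblong key and 56 mm to the left of the round one. 0 = up, 0.005 m = fully pressed. Not to be pressed.
- vise: Small blue cast-iron vise bolted to the counter right of the analyser, its rubber-faced jaws gripping a short white oxygen cylinder, 80 mm diameter, that lies along its x, axis 150 mm high, 320 mm long with the brass valve. Origin: centre of its foot; it reaches 110 mm to +y, 210 mm to -y and is 190 mm high. Fixed
- t_key: Steel T-handle cylinder key lying flat in front of the analyser: stem 110 mm along its own x, handle bar 112 mm along y at its +x end, 16 mm thick. Origin on the counter under the middle of the stem. A bystander.
- gauge: Round chrome pressure gauge lying on its back to the right of the analyser, 63 mm diameter, 32 mm high, brass stem to its -x. Origin under its centre. A bystander.
- spanner: Red plastic spanner, 160 mm long along its own x, lying flat to the left of the analyser. Origin under its middle. A bystander.
- cap: White plastic valve cap, 32 mm diameter, 20 mm high, standing on the analyser's rear ledge, left of its middle. Origin under its centre. A bystander.
- regulator: Brass oxygen regulator lying on the left of the counter, about 145 mm long, 48 mm high. Origin on the counter under its middle. A bystander.
- leak_bottle: Clear bottle of leak-test fluid with a white cap, 54 mm diameter, 150 mm high, standing on the left of the counter. Origin under its centre. A bystander.
- seal_tin: Open steel tin with sealing washers, 80 mm diameter, 24 mm high, on the left of the counter. Origin under its centre. A bystander.

How it is judged:
On the way, in this order (a step that is already met when the one before it is completed fails the run):
1. the rocker is switched on, no key pressed (value of joint rocker above 0.28 rad and value of joint each of key_cal, key_start below 0.002 m), for 0.1 s.
2. the oblong key is kept pressed down without a break, the analyser on (value of joint rocker above 0.28 rad and value of joint key_cal above 0.0035 m and value of joint key_start below 0.002 m), for 1.6 s.
3. the large round key is pressed down, the oblong key released (value of joint rocker above 0.28 rad and value of joint key_start above 0.0035 m and value of joint key_cal below 0.002 m), for 0.1 s.
At the end, for the whole second after the job is handed in: Rocker on (over 0.28 rad), all four keys up (under 1.5 mm), analyser at rest within 15 mm of its start, every loose thing within 25 mm; on the way, after the rocker, the oblong key was held over 3.5 mm down for 1.6 s, then the round key was pressed over 3.5 mm (value of joint rocker above 0.28 rad and value of joint each of key_cal, key_start, key_left, key_right below 0.0015 m and distance of analyser from where it was at the start of the episode below 0.015 m and angle between analyser's own z axis and vertical below 0.05 rad and linear speed of analyser below 0.02 m/s and distance of each of t_key, gauge, spanner, cap, regulator, leak_bottle, seal_tin from where it was at the start of the episode below 0.025 m); the robot touches nothing.
It fails at once if a small square key is pressed (value of joint any of key_left, key_right above 0.0025 m).
It fails at once if a key is pressed while the analyser is off (value of joint rocker below 0.15 rad and value of joint any of key_cal, key_start above 0.003 m).
It fails at once if the analyser is lifted, tipped or shoved (distance of analyser from where it was at the start of the episode above 0.02 m or angle between analyser's own z axis and vertical above 0.1 rad).
It fails at once if a bystander is lifted or pushed out of its place (distance of any of t_key, gauge, spanner, cap, regulator, leak_bottle, seal_tin from where it was at the start of the episode above 0.03 m).
It also fails if it takes over 48 s, if anything falls off the work surface, if the arm or the gripper's body presses on something with over 40 N, if the wrist force passes 120 N, or if a joint passes its speed limit or range.

## Robot

A 6-joint arm with a two-finger parallel gripper is mounted at the origin on the work surface. World frame = base frame: x ahead of the robot, y to its left, z up, the work surface at z = 0. Lengths are in m, angles in rad, forces in N, time in s.
With the tool pointing down it reaches from about 0.35 to 0.875 m from the base axis. Payload 15.5 kg.
Tool frame: the origin (TCP) lies at the very end of the fingers, on their centre line; the grasp point (between the pads) lies 19 mm behind it; z points along the fingers, x is the direction in which the jaws open and shut, and the axes are right-handed (so a half turn about z gives the same grasp; the last joint's range is limited). The gripper opens to 85 mm and grips with 20 to 120 N. Pads are 22 mm wide; open, the fingers measure 114 mm over their backs; the gripper's body (76 mm by 85 mm) begins 54 mm behind the grasp point. The pads swing forward as they close: fully open they stand 13 mm farther back than shut.
Start: joints at [-1.359, 0.494, 1.345, -0, 1.302, -0.096], TCP at [0.189, -0.596, 0.231] pointing down, gripper open.
Joint ranges: [-2.91, 2.91], [-0.82, 2.16], [0.22, 2.67], [-1.22, 4.37], [0.12, 2.79], [-3.08, 3.08]. Speed limits (rad/s): [1.89, 1.89, 2.57, 3.01, 3.01, 3.01].

## Interface

Orientations are given as a unit quaternion [x, y, z, w].
In Python, from plant import ctrl gives the robot as it stands.
- The arm moves only by the shell command python3 -m creep 'ROWS' [FORCE]. ROWS is JSON, a list of rows, each an object with "travel": the shift along the tool's x, y, z in cm, a list of three; "delta_rot": the turn, a rotation vector about the tool's x, y, z in degrees, a list of three; "grip": the closure, from -1 (fully open) to 1 (shut), so that 0 is half open. A call has 1 to 5 rows; each row is the pose to reach, as a shift and turn from the pose commanded when the call began, along the tool's axes at that moment; what a row does not reach only later rows make up. A row lasts 1/12 s, in which the tool goes at most 41.7 mm and 7.16 degrees, less where a joint would pass 70% of its speed; a pose out of reach is approached as far as the arm can. A call with a gripper value outside its range is refused whole. The fingers move at their own pace and stop on an object; FORCE is the grip in N (left out, the last holds). Time passes only in rows, so rows that repeat a pose let the fingers close. It gives the time, the measured TCP pose, the force and the opening at its end, in the units of the state.
- ctrl.read_state(): the state, without advancing time (a new reading comes with each control period).
- ctrl.snapshot(name): name is "side" or "top" or "wrist"; returns (picture, depth): 420x560x3 uint8, blue, green, red; 420x560 float32, m along the optical axis (not along the pixel's ray), 0 where there is no reading.
- ctrl.calibration(name): a dict with "intrinsics" (3x3 intrinsics, pixels), "origin" and "orientation" of the camera in the world. Camera axes: x right, y down, z forward; pixel columns grow to the right and rows downward; lengths in m; the calibration is good to about 2 mm. A picture is of the moment at which its call begins: read the wrist's pose just before it. calibration takes no time and is no camera call; for the wrist camera it gives the pose at the moment of the call.
- ctrl.job_done(): hands the job in, once; it reports no verdict.
The state is a dict: "clock": time; "joints": joint angles; "qvel": joint speeds; "effort": joint torques, N m; "tcp_pos": TCP position; "ee_rot": TCP orientation; "force": force on the tool from outside, world axes, zero at the start; "wrist_torque": the same for the moment, N m; "finger_gap": finger opening in m.
Only numpy, scipy, OpenCV 4.12 (cv2) and the standard library are available. Lean on these libraries where they do the work, as an engineer would, in place of code of your own. Each camera call takes 0.05 s, during which the arm holds its last target.

## Working session

There is one attempt and no reset: what is moved stays moved. The work goes in short steps, Python scripts to look and compute and a shell command to move; the robot and the scene stay as the last step left them, time stands still between calls to the robot, and variables do not carry over. Pictures are saved under pics/ and viewed, and the job is handed in when it is done.

```bash
mkdir -p pics; ls; python3 - <<'E'
from plant import ctrl
import cv2
s=ctrl.read_state(); print(s)
for n in ("top","side"):
    p,d=ctrl.snapshot(n); cv2.imwrite(f"pics/{n}0.png",p)
    import numpy as np; np.save(f"{n}0.npy",d); print(n,ctrl.calibration(n))
E
```

```text
pics
{'clock': 0.0, 'joints': array([-1.35952112e+00,  4.94153923e-01,  1.34615097e+00,  1.34322424e-05,
        1.30253326e+00, -9.54941620e-02]), 'qvel': array([ 2.95680009e-04, -5.51957993e-04,  4.29036211e-04, -1.16981173e-03,
       -1.13268254e-05,  5.04201683e-05]), 'effort': array([ 5.31767746e-04, -8.82148075e+01, -3.83877468e+01, -1.40557599e-04,
        1.00422979e-02,  6.43269186e-05]), 'tcp_pos': array([ 0.18866824, -0.59544401,  0.23071174]), 'ee_rot': array([ 8.06838429e-01, -5.90771836e-01, -4.60785464e-04, -4.18971039e-04]), 'force': array([ 0.17193781, -0.75047278,  0.44602242]), 'wrist_torque': array([-2.76084464e-02, -5.57628082e-05, -1.39718454e-02]), 'finger_gap': 0.08507613529298168}
top {'intrinsics': array([[536.68930851,   0.        , 282.62731781],
       [  0.        , 536.68930851, 211.02152236],
       [  0.        ,   0.        ,   1.        ]]), 'origin': array([0.36424841, 0.00901944, 1.54387452]), 'orientation': array([-0.702067  ,  0.70999948, -0.03157762,  0.04478296])}
side {'intrinsics': array([[405.12406147,   0.        , 275.94603939],
       [  0.        , 405.12406147, 209.8955537 ],
       [  0.        ,   0.        ,   1.        ]]), 'origin': array([0.43003514, 1.11669826, 0.91278817]), 'orientation': array([-0.05583828,  0.89228386, -0.44776625,  0.01473024])}
```

View pics/top0.png

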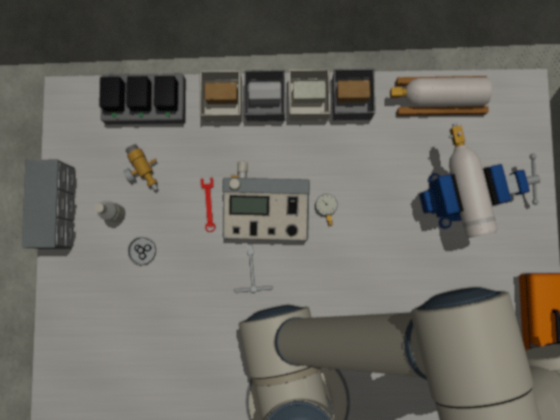

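View pics/side0.png

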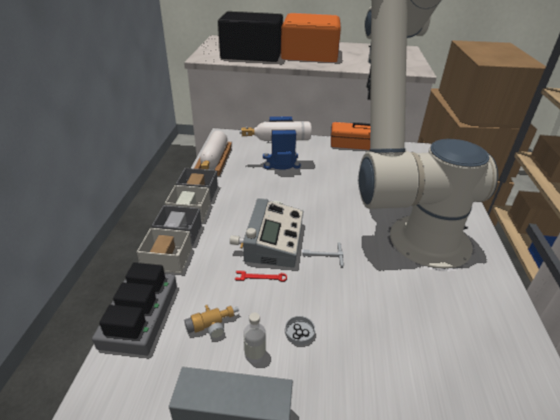

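The analyser is at top px ~(266,210), with the rocker at ~(292,206), the oblong key at ~(254,229) and the round key at ~(291,230). The vise with the cylinder is far right, well clear. I'll enlarge and measure.

```bash
cat > h.py <<'E'
import numpy as np, cv2
from scipy.spatial.transform import Rotation as R
from plant import ctrl
def world(cal,d,u,v):
    K=cal['intrinsics'];d=np.asarray(d,float)
    p=np.stack([(u-K[0,2])/K[0,0]*d,(v-K[1,2])/K[1,1]*d,d],-1)
    return R.from_quat(cal['orientation']).apply(p)+cal['origin']
def ray_z(cal,u,v,z):
    a=cal['origin'];b=world(cal,1.0,u,v)
    return a+(b-a)*(z-a[2])/(b[2]-a[2])
def proj(cal,P):
    q=R.from_quat(cal['orientation']).inv().apply(np.asarray(P)-cal['origin']);K=cal['intrinsics']
    return K[0,0]*q[...,0]/q[...,2]+K[0,2],K[1,1]*q[...,1]/q[...,2]+K[1,2]
E
python3 - <<'E'
import cv2,numpy as np
p=cv2.imread('pics/top0.png')[165:260,200:350]
cv2.imwrite('pics/top0c.png',cv2.resize(p,None,fx=5.3,fy=5.3,interpolation=cv2.INTER_CUBIC))
from h import *
c=ctrl.calibration('top');d=np.load('top0.npy')
for u,v in [(266,185),(266,195),(240,185),(300,185),(266,237),(270,215),(200,270),(300,260)]: print(u,v,world(c,d[v,u],u,v).round(4))
E
```

```text
266 185 [0.5942 0.0802 0.0917]
266 195 [0.5666 0.0804 0.091 ]
240 185 [0.5946 0.1512 0.0948]
300 185 [ 0.5925 -0.0128  0.0944]
266 237 [0.4535 0.0826 0.0623]
270 215 [0.5132 0.0706 0.0742]
200 270 [ 0.3646  0.2763 -0.0027]
300 260 [ 0.3903 -0.0113 -0.0041]
```

View pics/top0c.png

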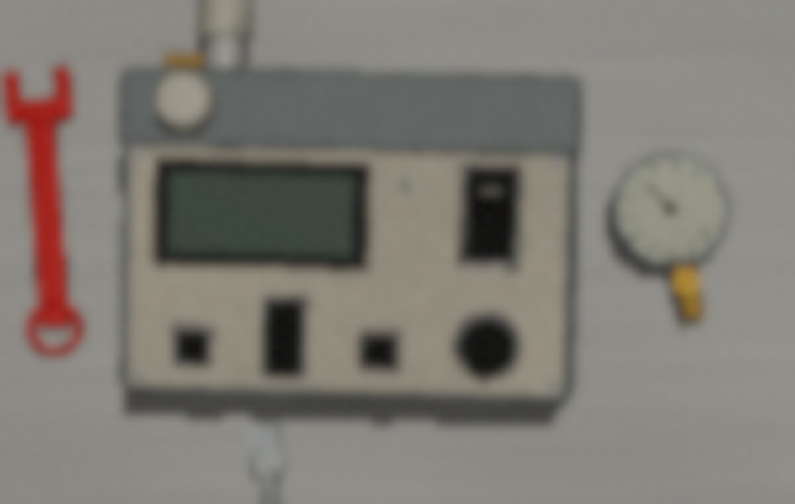

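```bash
python3 -m creep '[{"travel":[-3.5,-2,-1],"delta_rot":[0,0,4],"grip":1},{"travel":[-6.5,-4.5,-2],"delta_rot":[0,0,8],"grip":1},{"travel":[-9.5,-7,-3],"delta_rot":[0,0,12],"grip":1},{"travel":[-13,-9,-4],"delta_rot":[0,0,16],"grip":1},{"travel":[-16,-11.5,-5],"delta_rot":[0,0,17.6],"grip":1}]'
python3 - <<'E'
from h import *
c=ctrl.calibration('top')
f=lambda x,y:(200+x/5.3,165+y/5.3)
for n,(x,y),z in [('rocker',(490,215),.093),('round',(487,346),.078),('obl',(285,337),.078),('sqL',(192,347),.074),('sqR',(379,351),.074)]:
    print(n,ray_z(c,*f(x,y),z).round(4))
s=ctrl.read_state();print(s['tcp_pos'],R.from_quat(s['ee_rot']).as_matrix().round(3),s['joints'])
w=ctrl.calibration('wrist');M=R.from_quat(s['ee_rot']).as_matrix();print(M.T@(w['origin']-s['tcp_pos']),M.T@R.from_quat(w['orientation']).as_matrix())
E
```

```text
clock: 0.52
tcp_pos: [0.2496, -0.4062, 0.2813]
ee_rot: [-0.705, 0.709, 0.001, 0.0]
force: [0.4, -1.1, 0.3]
finger_gap: 0.0257
rocker [0.5364 0.0085 0.093 ]
round [0.4701 0.0108 0.078 ]
obl [0.476  0.1152 0.078 ]
sqL [0.4716 0.1638 0.074 ]
sqR [0.4684 0.0668 0.074 ]
[ 0.24962636 -0.40619718  0.28125935] [[-0.005 -1.    -0.001]
 [-1.     0.005  0.001]
 [-0.001  0.001 -1.   ]] [-1.14500687e+00  2.32338637e-01  1.62221971e+00 -1.17030444e-04
  1.28822719e+00  4.30969585e-01]
[-0.00020797 -0.06858491 -0.14213877] [[ 9.99999936e-01 -6.91243299e-05 -3.51766534e-04]
 [ 1.61243133e-04  9.63105285e-01  2.69124849e-01]
 [ 3.20185133e-04 -2.69124888e-01  9.63105234e-01]]
```

```bash
python3 -m creep '[{"travel":[-4,-1,0],"delta_rot":[0,0,0],"grip":1},{"travel":[-8,-2,0],"delta_rot":[0,0,0],"grip":1},{"travel":[-12,-3,0],"delta_rot":[0,0,0],"grip":1},{"travel":[-16,-4,0],"delta_rot":[0,0,0],"grip":1},{"travel":[-20,-5,0],"delta_rot":[0,0,0],"grip":1}]'
python3 -m creep '[{"travel":[-3.3,-2,0],"delta_rot":[0,0,0],"grip":1},{"travel":[-6.6,-4,0],"delta_rot":[0,0,0],"grip":1},{"travel":[-10,-6,0],"delta_rot":[0,0,0],"grip":1},{"travel":[-13.5,-8,0],"delta_rot":[0,0,0],"grip":1},{"travel":[-17,-10,0],"delta_rot":[0,0,0],"grip":1}]'
python3 -m creep '[{"travel":[-3,-2.5,0],"delta_rot":[0,0,0],"grip":1},{"travel":[-6,-5,0],"delta_rot":[0,0,0],"grip":1},{"travel":[-9,-8,0],"delta_rot":[0,0,0],"grip":1},{"travel":[-10,-10,0],"delta_rot":[0,0,0],"grip":1},{"travel":[-10,-10,0],"delta_rot":[0,0,0],"grip":1}]'
python3 - <<'E'
from h import *
s=ctrl.read_state();w=ctrl.calibration('wrist');p,d=ctrl.snapshot('wrist')
print(s['tcp_pos'],s['ee_rot'],s['finger_gap'],s['force'])
cv2.imwrite('pics/w1.png',p);np.savez('w1.npz',d=d,**w)
E
```

```text
clock: 0.93
tcp_pos: [0.2999, -0.2067, 0.2812]
ee_rot: [-0.707, 0.707, -0.0, 0.0]
force: [1.8, -0.5, 0.3]
finger_gap: 0.0002
clock: 1.35
tcp_pos: [0.4006, -0.0365, 0.2813]
ee_rot: [-0.707, 0.707, -0.0, 0.0]
force: [0.5, -2.2, 0.3]
finger_gap: 0.0
clock: 1.77
tcp_pos: [0.5034, 0.0639, 0.2808]
ee_rot: [0.708, -0.706, 0.0, -0.001]
force: [-1.4, -0.8, -0.5]
finger_gap: 0.0002
[0.50336962 0.06394106 0.28079525] [ 7.07985459e-01 -7.06226783e-01  1.68004447e-04 -5.42051643e-04] 0.00016889529903323867 [-1.36480332 -0.80912622 -0.50712929]
```

View pics/w1.png

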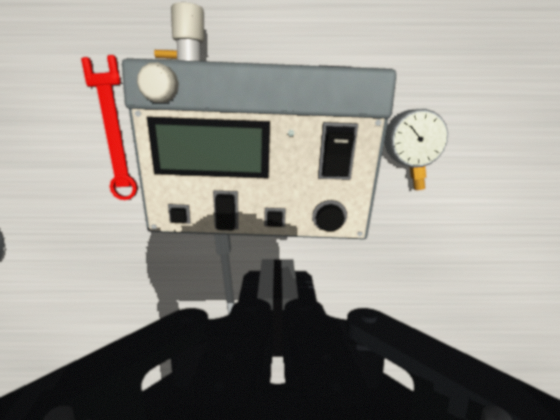

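The wrist view shows the whole panel: rocker ~(338,151), oblong ~(226,210), round ~(331,216), squares ~(179,214) and (275,217). I'll enlarge it.

```bash
python3 - <<'E'
import cv2
p=cv2.imread('pics/w1.png')[100:250,120:400]
cv2.imwrite('pics/w1c.png',cv2.resize(p,None,fx=2.85,fy=2.85,interpolation=cv2.INTER_CUBIC))
p=cv2.imread('pics/w1.png')[110:240,300:400]
cv2.imwrite('pics/w1d.png',cv2.resize(p,None,fx=4.5,fy=4.5,interpolation=cv2.INTER_CUBIC))
E
```

```text
(no output)
```

View pics/w1c.png

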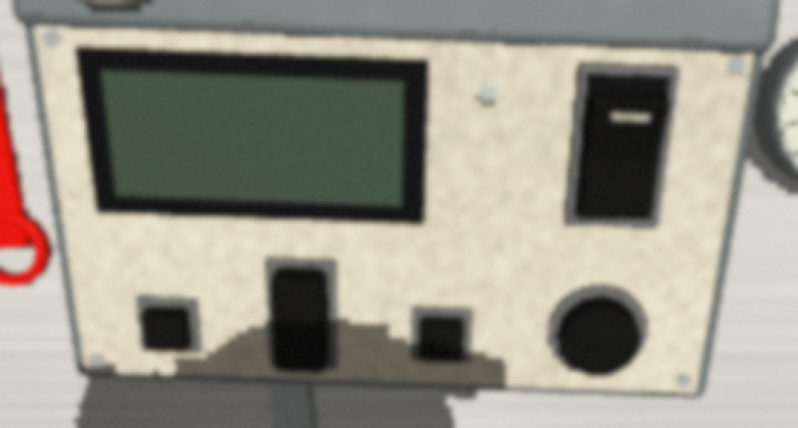

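View pics/w1d.png

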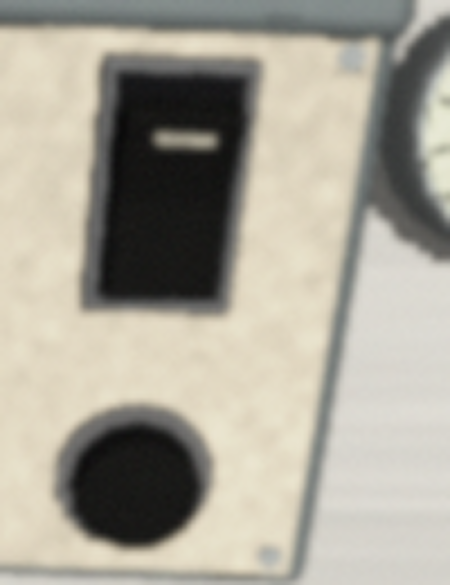

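```bash
cat > m.py <<'E'
from h import *
def load(f): z=np.load(f); return dict(z),z['d']
def med(d,u,v,r=2):
    q=d[int(round(v))-r:int(round(v))+r+1,int(round(u))-r:int(round(u))+r+1]; return np.median(q[q>0])
E
python3 - <<'E'
from m import *
w,d=load('w1.npz')
# panel plane
vv,uu=np.mgrid[185:195,160:320]; P=world(w,d[185:195,160:320],uu,vv).reshape(-1,3)
vv,uu=np.mgrid[125:190,280:312]; P=np.r_[P,world(w,d[125:190,280:312],uu,vv).reshape(-1,3)]
for i in range(3):
    A=np.c_[P[:,:2],np.ones(len(P))];c=np.linalg.lstsq(A,P[:,2],rcond=None)[0];r=P[:,2]-A@c;P=P[abs(r)<2*r.std()+1e-4]
n=np.r_[-c[:2],1];n/=np.linalg.norm(n);print('n',n.round(4),'std',r.std(),'yaw',np.arctan2(n[1],-n[0])*-1)
for k,(u,v) in dict(obl=(225.3,211.6),rnd=(330.2,217.8),sqL=(178.5,214.3),sqR=(274.7,217.3),rockc=(337.3,151.3),rockR=(339,137),rockF=(336,164),scrRL=(138.5,113.3),scrRR=(378,122.5),scrFL=(154,226),scrFR=(359.6,233.2),ledgeL=(135,80),ledgeM=(260,86),ledgeR=(380,95)).items():
    p=world(w,med(d,u,v),u,v);print(k,p.round(4),'h over panel mm',((p[2]-np.r_[p[:2],1]@c)*n[2]*1e3).round(1))
E
```

```text
Traceback (most recent call last):
  File "h.py", line 7, in world
    return R.from_quat(cal['orientation']).apply(p)+cal['origin']
           ~~~~~~~~~~~~~~~~~~~~~~~~~~~~~~~~~~~~~^^^
  File "scipy/spatial/transform/_rotation.pyx", line 2580, in scipy.spatial.transform._rotation.Rotation.apply
ValueError: Expected input of shape (3,) or (P, 3), got (10, 160, 3).
```

```bash
sed -i "s/return R.from_quat(cal\['orientation'\]).apply(p)/return p@R.from_quat(cal['orientation']).as_matrix().T/; s/q=R.from_quat(cal\['orientation'\]).inv().apply(np.asarray(P)-cal\['origin'\])/q=(np.asarray(P)-cal['origin'])@R.from_quat(cal['orientation']).as_matrix()/" h.py
cat > a.py <<'E'
from m import *
w,d=load('w1.npz')
vv,uu=np.mgrid[185:195,160:320]; P=world(w,d[185:195,160:320],uu,vv).reshape(-1,3)
vv,uu=np.mgrid[125:190,280:312]; P=np.r_[P,world(w,d[125:190,280:312],uu,vv).reshape(-1,3)]
for i in range(3):
    A=np.c_[P[:,:2],np.ones(len(P))];c=np.linalg.lstsq(A,P[:,2],rcond=None)[0];r=P[:,2]-A@c;P=P[abs(r)<2*r.std()+1e-4]
n=np.r_[-c[:2],1];n/=np.linalg.norm(n)
F=dict(obl=(225.3,211.6),rnd=(330.2,217.8),sqL=(178.5,214.3),sqR=(274.7,217.3),rockc=(337.3,151.3),rockR=(339,137),rockF=(336,164),scrRL=(138.5,113.3),scrRR=(378,122.5),scrFL=(154,226),scrFR=(359.6,233.2),ledgeL=(135,80),ledgeM=(260,86),ledgeR=(380,95))
if __name__=='__main__':
  print('n',n.round(4),'std',r.std(),'yaw',np.arctan2(n[1],-n[0])*-1)
  for k,(u,v) in F.items():
    p=world(w,med(d,u,v),u,v);print(k,p.round(4),'h over panel mm',((p[2]-np.r_[p[:2],1]@c)*n[2]*1e3).round(1))
E
python3 a.py
```

```text
n [-0.2094  0.006   0.9778] std 0.0006927110250275648 yaw -0.028573490859990596
obl [0.4803 0.1156 0.079 ] h over panel mm 11.0
rnd [0.4743 0.0117 0.0792] h over panel mm 11.8
sqL [0.4765 0.1632 0.0754] h over panel mm 8.5
sqR [0.4735 0.0668 0.0753] h over panel mm 8.4
rockc [0.5408 0.0099 0.0924] h over panel mm 10.8
rockR [0.5539 0.0102 0.1   ] h over panel mm 15.5
rockF [0.5288 0.0099 0.0884] h over panel mm 9.4
scrRL [0.5736 0.1886 0.0882] h over panel mm 0.9
scrRR [ 0.5661 -0.0263  0.088 ] h over panel mm 0.9
scrFL [0.4605 0.193  0.0636] h over panel mm 0.5
scrFR [ 0.4531 -0.0223  0.0636] h over panel mm 0.7
ledgeL [0.6013 0.1877 0.0915] h over panel mm -1.7
ledgeM [0.5966 0.0795 0.0916] h over panel mm -1.3
ledgeR [ 0.5895 -0.0254  0.0912] h over panel mm -0.8
```

```bash
cat > t.py <<'E'
from a import *
yaw=-0.035; Rz=R.from_euler('z',yaw).as_matrix()
N=Rz@[-.208,0,.978];U=Rz@[.978,0,.208];N/=np.linalg.norm(N);U/=np.linalg.norm(U);L=np.cross(N,U)
Rt=np.c_[-L,-U,-N]
def at_h(u,v,h): # ray meets height h over panel plane
    o=w['origin'];q=world(w,1.0,u,v)-o
    t=lambda p:((p[2]-np.r_[p[:2],1]@c)*n[2])
    a0,a1=t(o),t(o+q); return o+q*(h-a0)/(a1-a0)
q=lambda x,y:(300+x/4.5,110+y/4.5)
f=lambda p:((p@U)*1e3,(p@L)*1e3)
rear=at_h(*q(176,74),.016);front=at_h(*q(160,300),.010)
o_r=at_h(225.3,120/1.0*0+211.6,.012);rd=at_h(330.2,217.8,.012)
ru=(rear@U-front@U)
piv=front+U*(rear-front).dot(U)/2
piv=piv-N*.006
on=piv+U*.016+N*.006   # level height
if __name__=='__main__':
  print('rocker len',ru,'lat',f(rear)[1],f(front)[1]);print('on(level)',on,'obl',o_r,'rnd',rd)
  s=ctrl.read_state();M=R.from_quat(s['ee_rot']).as_matrix()
  print('rotvec deg',np.rad2deg(R.from_matrix(M.T@Rt).as_rotvec()).round(2))
  for k,p in dict(on=on,obl=o_r,rnd=rd).items():
    print(k,'delta now->hover40',(100*M.T@(p+.04*N-s['tcp_pos'])).round(2),'in target axes, to surface',(100*Rt.T@(p-s['tcp_pos'])).round(2))
  print(s['force'],s['clock'])
E
python3 t.py
```

```text
rocker len 0.048619788556942156 lat 30.66223104011697 27.493751029464924
on(level) [0.55603282 0.0080415  0.09482731] obl [0.48063692 0.11547759 0.08012874] rnd [0.47434698 0.01170673 0.07941676]
rotvec deg [12.04  0.22  2.11]
on delta now->hover40 [ 5.44 -4.63 14.66] in target axes, to surface [ 5.27 -1.66 19.35]
obl delta now->hover40 [-5.32  2.89 16.14] in target axes, to surface [-5.21  6.39 19.14]
rnd delta now->hover40 [ 5.06  3.54 16.21] in target axes, to surface [ 5.19  6.66 19.15]
[-0.38726823 -0.66362884  0.69975321] 1.8167
```

```bash
python3 - <<'E'
from t import *
for v in range(118,188,3):
    u=337.3-(v-151)*0.13; p=world(w,np.median(d[v,int(u)-2:int(u)+3]),u,v)
    print(v,((p-piv)@U*1e3).round(1),((p[2]-np.r_[p[:2],1]@c)*n[2]*1e3).round(1))
E
```

```text
118 28.1 -0.6
121 25.4 -0.3
124 23.8 4.2
127 20.3 0.8
130 17.5 0.5
133 18.1 13.9
136 15.9 15.5
139 13.2 15.5
142 9.9 13.4
145 7.0 12.7
148 4.1 12.3
151 0.9 11.1
154 -2.5 9.1
157 -5.4 9.1
160 -8.1 9.5
163 -11.0 9.5
166 -13.8 10.0
169 -17.0 9.4
172 -19.8 9.7
175 -22.8 9.7
178 -28.1 3.9
181 -33.0 -0.6
184 -35.9 0.1
187 -39.0 0.2
```

```bash
python3 -m creep '[{"travel":[1.5,-1.2,2],"delta_rot":[3,0,0.5],"grip":1},{"travel":[3,-2.4,5],"delta_rot":[6,0.1,1],"grip":1},{"travel":[4.4,-3.6,8],"delta_rot":[9,0.2,1.6],"grip":1},{"travel":[5.4,-4.4,11],"delta_rot":[12,0.2,2.1],"grip":1},{"travel":[5.4,-4.4,14],"delta_rot":[12,0.2,2.1],"grip":1}]'
cat > g.py <<'E'
from t import *
s=ctrl.read_state();M=R.from_quat(s['ee_rot']).as_matrix()
print('rot err deg',np.rad2deg(R.from_matrix(M.T@Rt).as_rotvec()).round(2))
for k,p in dict(on=on-.002*U,obl=o_r,rnd=rd).items(): print(k,'to surface cm',(100*M.T@(p-s['tcp_pos'])).round(2))
print('force along tool',(M.T@s['force']).round(2),s['clock'])
E
python3 g.py
python3 - <<'E'
from h import *
p,d=ctrl.snapshot('wrist');cv2.imwrite('pics/w2.png',p)
E
python3 g.py
```

```text
clock: 2.23
tcp_pos: [0.5433, 0.0052, 0.1404]
ee_rot: [-0.689, 0.717, -0.077, 0.074]
force: [0.9, -0.7, -0.2]
finger_gap: 0.0004
rot err deg [-0.18 -0.07 -0.26]
on to surface cm [-0.33 -0.07  4.72]
obl to surface cm [-10.77   7.82   4.47]
rnd to surface cm [-0.38  8.05  4.5 ]
force along tool [ 0.71 -0.88  0.39] 2.2333
rot err deg [ 0.38 -0.02 -0.25]
on to surface cm [-0.26 -0.52  4.27]
obl to surface cm [-10.69   7.37   4.11]
rnd to surface cm [-0.3   7.6   4.13]
force along tool [-0.01  6.22  6.12] 2.2833
```

View pics/w2.png

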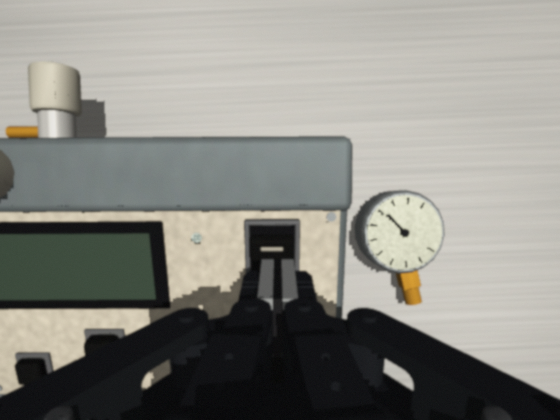

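The wrist view has the fingertips at ~(278,268), just short of the rocker (272,245), and the predicted offset agrees. I'll settle closer.

```bash
python3 -m creep '[{"travel":[-0.15,-0.1,0.8],"delta_rot":[0,0,-0.2],"grip":1},{"travel":[-0.3,-0.3,1.6],"delta_rot":[0,0,-0.2],"grip":1},{"travel":[-0.3,-0.3,2.2],"delta_rot":[0,0,-0.2],"grip":1},{"travel":[-0.3,-0.3,2.2],"delta_rot":[0,0,-0.2],"grip":1},{"travel":[-0.3,-0.3,2.2],"delta_rot":[0,0,-0.2],"grip":1}]'
python3 g.py
python3 - <<'E'
from h import *
p,d=ctrl.snapshot('wrist');cv2.imwrite('pics/w3.png',cv2.resize(p[180:330,180:380],None,fx=4,fy=4,interpolation=cv2.INTER_CUBIC))
E
python3 g.py
```

```text
clock: 2.7
tcp_pos: [0.5524, 0.0103, 0.1211]
ee_rot: [-0.691, 0.715, -0.076, 0.073]
force: [0.2, -0.3, 0.2]
finger_gap: 0.0
rot err deg [-0.05 -0.    0.11]
on to surface cm [0.21 0.39 2.65]
obl to surface cm [-10.28   8.21   2.43]
rnd to surface cm [0.11 8.5  2.45]
force along tool [ 0.25 -0.26 -0.17] 2.7
rot err deg [-0.06 -0.01  0.1 ]
on to surface cm [0.2  0.38 2.66]
obl to surface cm [-10.28   8.21   2.44]
rnd to surface cm [0.11 8.5  2.46]
force along tool [ 0.44  0.41 -0.75] 2.75
```

View pics/w3.png

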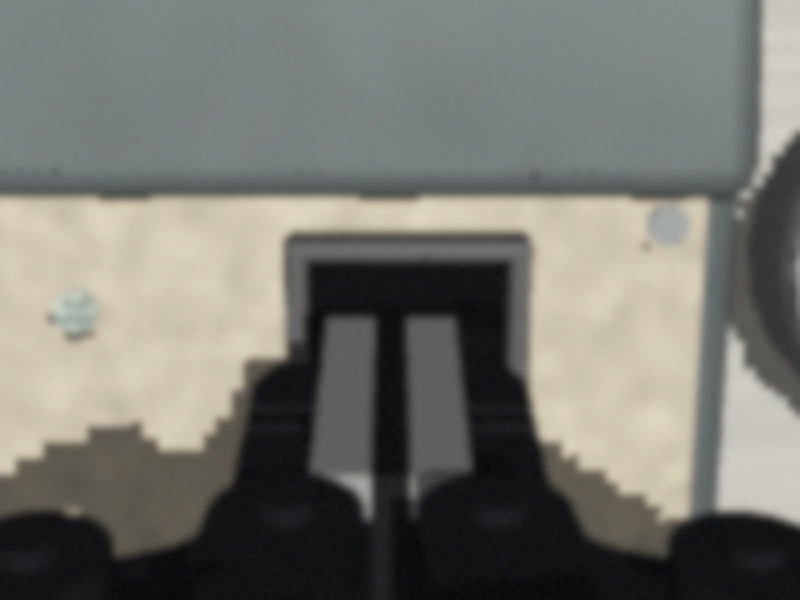

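```bash
python3 -m creep '[{"travel":[0.1,0.2,0.3],"delta_rot":[0,0,0],"grip":1},{"travel":[0.2,0.35,0.8],"delta_rot":[0,0,0],"grip":1},{"travel":[0.2,0.35,1.2],"delta_rot":[0,0,0],"grip":1},{"travel":[0.2,0.35,1.5],"delta_rot":[0,0,0],"grip":1},{"travel":[0.2,0.35,1.5],"delta_rot":[0,0,0],"grip":1}]'
python3 g.py
python3 -m creep '[{"travel":[0,0,0.1],"delta_rot":[0,0,0],"grip":1},{"travel":[0,0,0.2],"delta_rot":[0,0,0],"grip":1},{"travel":[0,0,0.3],"delta_rot":[0,0,0],"grip":1},{"travel":[0,0,0.3],"delta_rot":[0,0,0],"grip":1},{"travel":[0,0,0.3],"delta_rot":[0,0,0],"grip":1}]'
python3 g.py
```

```text
clock: 3.17
tcp_pos: [0.5513, 0.008, 0.1043]
ee_rot: [-0.691, 0.715, -0.075, 0.072]
force: [-0.3, -0.7, 0.9]
finger_gap: -0.0001
rot err deg [ 0.06 -0.    0.07]
on to surface cm [-0.02 -0.07  1.02]
obl to surface cm [-10.5    7.76   0.82]
rnd to surface cm [-0.11  8.05  0.84]
force along tool [ 0.68  0.05 -0.9 ] 3.1667
clock: 3.58
tcp_pos: [0.5521, 0.0081, 0.1021]
ee_rot: [-0.691, 0.715, -0.075, 0.073]
force: [-0.9, 0.3, -0.1]
finger_gap: 0.0003
rot err deg [ 0.   -0.    0.08]
on to surface cm [-0.01 -0.03  0.79]
obl to surface cm [-10.49   7.8    0.58]
rnd to surface cm [-0.1   8.09  0.6 ]
force along tool [-0.29  0.94 -0.15] 3.5833
```

```bash
python3 -m creep '[{"travel":[0,0,0.1],"delta_rot":[0,0,0],"grip":1},{"travel":[0,0,0.2],"delta_rot":[0,0,0],"grip":1},{"travel":[0,0,0.3],"delta_rot":[0,0,0],"grip":1},{"travel":[0,0,0.4],"delta_rot":[0,0,0],"grip":1},{"travel":[0,0,0.5],"delta_rot":[0,0,0],"grip":1}]'
python3 g.py
python3 -m creep '[{"travel":[0,0,0.1],"delta_rot":[0,0,0],"grip":1},{"travel":[0,0,0.2],"delta_rot":[0,0,0],"grip":1},{"travel":[0,0,0.2],"delta_rot":[0,0,0],"grip":1}]'
python3 g.py
```

```text
clock: 4.0
tcp_pos: [0.5534, 0.008, 0.0972]
ee_rot: [-0.691, 0.715, -0.076, 0.073]
force: [1.0, -0.2, 2.7]
finger_gap: 0.0006
rot err deg [-0.03 -0.01  0.07]
on to surface cm [-0.02 -0.01  0.29]
obl to surface cm [-10.5    7.82   0.08]
rnd to surface cm [-0.11  8.11  0.09]
force along tool [ 0.17 -1.54 -2.39] 4.0
clock: 4.25
tcp_pos: [0.5533, 0.008, 0.0949]
ee_rot: [-0.691, 0.715, -0.075, 0.072]
force: [1.4, 0.0, 1.8]
finger_gap: -0.0002
rot err deg [ 0.04 -0.    0.08]
on to surface cm [-0.01 -0.06  0.06]
obl to surface cm [-10.5    7.77  -0.14]
rnd to surface cm [-0.1   8.05 -0.12]
force along tool [-0.09 -1.75 -1.46] 4.25
```

```bash
python3 -m creep '[{"travel":[0,0,0.05],"delta_rot":[0,0,0],"grip":1},{"travel":[0,0,0.1],"delta_rot":[0,0,0],"grip":1},{"travel":[0,0,0.1],"delta_rot":[0,0,0],"grip":1}]'
python3 g.py | tail -1
python3 -m creep '[{"travel":[0,0,0.05],"delta_rot":[0,0,0],"grip":1},{"travel":[0,0,0.1],"delta_rot":[0,0,0],"grip":1},{"travel":[0,0,0.1],"delta_rot":[0,0,0],"grip":1}]'
python3 g.py
```

```text
clock: 4.5
tcp_pos: [0.5537, 0.008, 0.0942]
ee_rot: [-0.691, 0.715, -0.075, 0.073]
force: [1.4, 0.3, 2.3]
finger_gap: -0.0001
force along tool [-0.31 -1.88 -1.92] 4.5
clock: 4.75
tcp_pos: [0.5539, 0.008, 0.0939]
ee_rot: [-0.691, 0.715, -0.075, 0.073]
force: [-6.1, -0.1, 20.4]
finger_gap: -0.0002
rot err deg [-0.03 -0.01  0.08]
on to surface cm [-0.01 -0.03 -0.04]
obl to surface cm [-10.5    7.8   -0.26]
rnd to surface cm [-0.1   8.09 -0.24]
force along tool [  0.29   1.73 -21.19] 4.75
```

The stop came at 21 N, right where the level surface should be. I'll retreat and check by camera.

```bash
python3 -m creep '[{"travel":[0,0,-1],"delta_rot":[0,0,0],"grip":1},{"travel":[0,0,-2.5],"delta_rot":[0,0,0],"grip":1},{"travel":[-2,1.5,-4],"delta_rot":[0,0,0],"grip":1},{"travel":[-5,3.5,-4.5],"delta_rot":[0,0,0],"grip":1},{"travel":[-8,5.5,-4.5],"delta_rot":[0,0,0],"grip":1}]'
python3 -m creep '[{"travel":[-2.5,2.3,0],"delta_rot":[0,0,0],"grip":1},{"travel":[-2.5,2.3,0.5],"delta_rot":[0,0,0],"grip":1},{"travel":[-2.5,2.3,1],"delta_rot":[0,0,0],"grip":1},{"travel":[-2.5,2.3,1],"delta_rot":[0,0,0],"grip":1},{"travel":[-2.5,2.3,1],"delta_rot":[0,0,0],"grip":1}]'
python3 - <<'E'
from h import *
w=ctrl.calibration('wrist');p,d=ctrl.snapshot('wrist');cv2.imwrite('pics/w4.png',p);np.savez('w4.npz',d=d,**w)
E
python3 g.py
```

```text
clock: 5.17
tcp_pos: [0.4932, 0.0903, 0.127]
ee_rot: [-0.69, 0.716, -0.076, 0.073]
force: [0.2, 0.8, 0.1]
finger_gap: 0.0
clock: 5.58
tcp_pos: [0.4745, 0.1152, 0.1111]
ee_rot: [-0.691, 0.715, -0.075, 0.072]
force: [0.7, -0.4, 0.0]
finger_gap: 0.0001
rot err deg [ 0.   -0.02  0.01]
on to surface cm [10.41 -7.78  3.38]
obl to surface cm [-0.06  0.06  3.17]
rnd to surface cm [10.33  0.34  3.19]
force along tool [ 0.02 -0.11  0.86] 5.6333
```

View pics/w4.png

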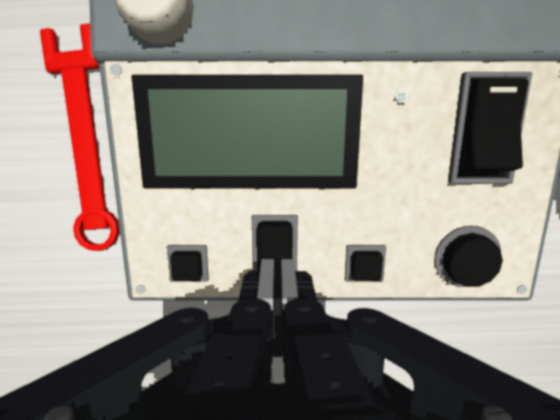

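The rocker now shows its front half raised (~(497,155)) and the rear level at (504,90). The tips at (277,265) are lined up with the oblong key at (275,240). I'll check the rocker heights from depth.

```bash
python3 - <<'E'
from t import *
w4,d4=load('w4.npz')
for v in range(78,180,6):
    u=503-(v-90)*0.12; p=world(w4,np.median(d4[v,int(u)-2:int(u)+3]),u,v)
    print(v,((p-piv)@U*1e3).round(1),((p[2]-np.r_[p[:2],1]@c)*n[2]*1e3).round(1))
E
python3 -m creep '[{"travel":[-0.05,0.05,0.7],"delta_rot":[0,0,0],"grip":1},{"travel":[-0.05,0.05,1.5],"delta_rot":[0,0,0],"grip":1},{"travel":[-0.05,0.05,2.1],"delta_rot":[0,0,0],"grip":1},{"travel":[-0.05,0.05,2.4],"delta_rot":[0,0,0],"grip":1},{"travel":[-0.05,0.05,2.4],"delta_rot":[0,0,0],"grip":1}]'
python3 g.py
```

```text
78 21.1 8.5
84 18.4 9.2
90 15.8 10.1
96 13.2 9.4
102 10.5 9.4
108 7.8 9.0
114 5.1 9.2
120 2.4 9.3
126 -0.4 9.4
132 -3.1 10.4
138 -5.8 11.7
144 -8.6 12.2
150 -11.3 13.6
156 -14.0 14.7
162 -16.7 15.2
168 -19.5 15.8
174 -24.7 0.5
clock: 6.05
tcp_pos: [0.4783, 0.1159, 0.0866]
ee_rot: [-0.691, 0.715, -0.075, 0.072]
force: [-0.2, -0.7, 0.2]
finger_gap: 0.0003
rot err deg [ 0.09 -0.02  0.07]
on to surface cm [10.51 -7.93  0.88]
obl to surface cm [ 0.03 -0.1   0.68]
rnd to surface cm [10.42  0.19  0.7 ]
force along tool [ 0.66  0.18 -0.19] 6.05
```

The rocker is fully on: rear level at ~9.4 mm, front raised to ~16 mm. Now I'll press the oblong key.

```bash
python3 -m creep '[{"travel":[0,0,0.2],"delta_rot":[0,0,0],"grip":1},{"travel":[0,0,0.4],"delta_rot":[0,0,0],"grip":1},{"travel":[0,0,0.6],"delta_rot":[0,0,0],"grip":1},{"travel":[0,0,0.8],"delta_rot":[0,0,0],"grip":1},{"travel":[0,0,0.9],"delta_rot":[0,0,0],"grip":1}]'
python3 g.py|tail -4
python3 -m creep '[{"travel":[0,0,0.1],"delta_rot":[0,0,0],"grip":1},{"travel":[0,0,0.2],"delta_rot":[0,0,0],"grip":1},{"travel":[0,0,0.2],"delta_rot":[0,0,0],"grip":1}]'
python3 g.py
```

```text
clock: 6.47
tcp_pos: [0.4805, 0.1161, 0.0787]
ee_rot: [-0.691, 0.715, -0.075, 0.073]
force: [0.4, -0.6, 1.5]
finger_gap: 0.0001
on to surface cm [10.54 -7.87  0.08]
obl to surface cm [ 0.06 -0.04 -0.13]
rnd to surface cm [10.45  0.24 -0.12]
force along tool [ 0.6  -0.72 -1.39] 6.4667
clock: 6.72
tcp_pos: [0.4809, 0.116, 0.0768]
ee_rot: [-0.691, 0.715, -0.075, 0.073]
force: [-0.4, 0.7, 2.4]
finger_gap: 0.0002
rot err deg [-0.   -0.    0.08]
on to surface cm [10.54 -7.88 -0.12]
obl to surface cm [ 0.05 -0.05 -0.33]
rnd to surface cm [10.45  0.24 -0.31]
force along tool [-0.72 -0.12 -2.47] 6.7167
```

```bash
python3 -m creep '[{"travel":[0,0,0.1],"delta_rot":[0,0,0],"grip":1},{"travel":[0,0,0.2],"delta_rot":[0,0,0],"grip":1},{"travel":[0,0,0.25],"delta_rot":[0,0,0],"grip":1},{"travel":[0,0,0.25],"delta_rot":[0,0,0],"grip":1}]'
python3 g.py
```

```text
clock: 7.05
tcp_pos: [0.4814, 0.116, 0.0747]
ee_rot: [-0.691, 0.715, -0.075, 0.073]
force: [-3.9, 1.1, 16.1]
finger_gap: 0.0001
rot err deg [-0.03  0.    0.08]
on to surface cm [10.54 -7.87 -0.33]
obl to surface cm [ 0.06 -0.04 -0.54]
rnd to surface cm [10.45  0.24 -0.53]
force along tool [ -0.97   0.52 -16.55] 7.05
```

Bottomed at 16 N with 5.4 mm of travel. Holding for 2.5 s.

```bash
python3 -m creep '[{"travel":[0,0,0],"delta_rot":[0,0,0],"grip":1},{"travel":[0,0,0],"delta_rot":[0,0,0],"grip":1},{"travel":[0,0,0],"delta_rot":[0,0,0],"grip":1},{"travel":[0,0,0],"delta_rot":[0,0,0],"grip":1},{"travel":[0,0,0],"delta_rot":[0,0,0],"grip":1}]'
python3 g.py | tail -4
python3 -m creep '[{"travel":[0,0,0],"delta_rot":[0,0,0],"grip":1},{"travel":[0,0,0],"delta_rot":[0,0,0],"grip":1},{"travel":[0,0,0],"delta_rot":[0,0,0],"grip":1},{"travel":[0,0,0],"delta_rot":[0,0,0],"grip":1},{"travel":[0,0,0],"delta_rot":[0,0,0],"grip":1}]'
python3 -m creep '[{"travel":[0,0,0],"delta_rot":[0,0,0],"grip":1},{"travel":[0,0,0],"delta_rot":[0,0,0],"grip":1},{"travel":[0,0,0],"delta_rot":[0,0,0],"grip":1},{"travel":[0,0,0],"delta_rot":[0,0,0],"grip":1},{"travel":[0,0,0],"delta_rot":[0,0,0],"grip":1}]'
python3 -m creep '[{"travel":[0,0,0],"delta_rot":[0,0,0],"grip":1},{"travel":[0,0,0],"delta_rot":[0,0,0],"grip":1},{"travel":[0,0,0],"delta_rot":[0,0,0],"grip":1},{"travel":[0,0,0],"delta_rot":[0,0,0],"grip":1},{"travel":[0,0,0],"delta_rot":[0,0,0],"grip":1}]'
python3 -m creep '[{"travel":[0,0,0],"delta_rot":[0,0,0],"grip":1},{"travel":[0,0,0],"delta_rot":[0,0,0],"grip":1},{"travel":[0,0,0],"delta_rot":[0,0,0],"grip":1},{"travel":[0,0,0],"delta_rot":[0,0,0],"grip":1},{"travel":[0,0,0],"delta_rot":[0,0,0],"grip":1}]'
python3 -m creep '[{"travel":[0,0,0],"delta_rot":[0,0,0],"grip":1},{"travel":[0,0,0],"delta_rot":[0,0,0],"grip":1},{"travel":[0,0,0],"delta_rot":[0,0,0],"grip":1},{"travel":[0,0,0],"delta_rot":[0,0,0],"grip":1},{"travel":[0,0,0],"delta_rot":[0,0,0],"grip":1}]'
python3 g.py
```

```text
clock: 7.47
tcp_pos: [0.4813, 0.116, 0.0748]
ee_rot: [-0.691, 0.715, -0.075, 0.073]
force: [-4.7, -0.4, 14.6]
finger_gap: -0.0
on to surface cm [10.54 -7.87 -0.32]
obl to surface cm [ 0.06 -0.04 -0.53]
rnd to surface cm [10.45  0.25 -0.52]
force along tool [  0.52   1.52 -15.25] 7.4667
clock: 7.88
tcp_pos: [0.4813, 0.116, 0.0748]
ee_rot: [-0.691, 0.715, -0.075, 0.073]
force: [-4.2, -0.5, 13.2]
finger_gap: -0.0001
clock: 8.3
tcp_pos: [0.4813, 0.116, 0.0748]
ee_rot: [-0.691, 0.715, -0.075, 0.073]
force: [-3.9, 0.3, 15.2]
finger_gap: 0.0001
clock: 8.72
tcp_pos: [0.4813, 0.116, 0.0748]
ee_rot: [-0.691, 0.715, -0.075, 0.073]
force: [-5.0, 0.1, 14.4]
finger_gap: -0.0001
clock: 9.13
tcp_pos: [0.4813, 0.116, 0.0748]
ee_rot: [-0.691, 0.715, -0.075, 0.073]
force: [-4.2, 0.2, 14.9]
finger_gap: 0.0002
clock: 9.55
tcp_pos: [0.4813, 0.116, 0.0748]
ee_rot: [-0.691, 0.715, -0.075, 0.073]
force: [-3.4, -0.2, 13.9]
finger_gap: -0.0004
rot err deg [-0.03  0.    0.08]
on to surface cm [10.54 -7.87 -0.32]
obl to surface cm [ 0.06 -0.04 -0.53]
rnd to surface cm [10.45  0.24 -0.52]
force along tool [  0.34   0.44 -14.32] 9.55
```

```bash
python3 -m creep '[{"travel":[0,0,-1],"delta_rot":[0,0,0],"grip":1},{"travel":[0,0,-2.5],"delta_rot":[0,0,0],"grip":1},{"travel":[0,0,-3.7],"delta_rot":[0,0,0],"grip":1},{"travel":[2.5,0.1,-3.7],"delta_rot":[0,0,0],"grip":1},{"travel":[5.5,0.2,-3.7],"delta_rot":[0,0,0],"grip":1}]'
python3 -m creep '[{"travel":[2.5,0,0],"delta_rot":[0,0,0],"grip":1},{"travel":[4.9,0,0],"delta_rot":[0,0,0],"grip":1},{"travel":[4.9,0,0],"delta_rot":[0,0,0],"grip":1},{"travel":[4.9,0,0],"delta_rot":[0,0,0],"grip":1},{"travel":[4.9,0,0],"delta_rot":[0,0,0],"grip":1}]'
python3 - <<'E'
from h import *
w=ctrl.calibration('wrist');p,d=ctrl.snapshot('wrist');cv2.imwrite('pics/w5.png',p);np.savez('w5.npz',d=d,**w)
E
python3 g.py
```

```text
clock: 9.97
tcp_pos: [0.4702, 0.062, 0.1109]
ee_rot: [-0.692, 0.714, -0.076, 0.073]
force: [0.4, -0.1, 0.8]
finger_gap: -0.0002
clock: 10.38
tcp_pos: [0.468, 0.0126, 0.1102]
ee_rot: [-0.691, 0.715, -0.075, 0.072]
force: [0.8, -0.2, -0.4]
finger_gap: -0.0
rot err deg [0.02 0.   0.09]
on to surface cm [ 0.2  -8.1   3.33]
obl to surface cm [-10.29  -0.27   3.13]
rnd to surface cm [0.1  0.02 3.14]
force along tool [-0.76 -0.18 -0.55] 10.4333
```

View pics/w5.png

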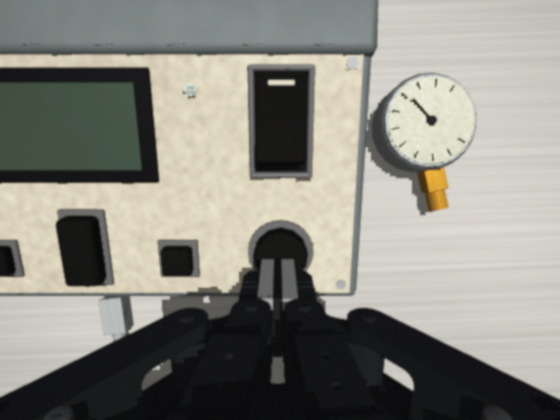

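The round key at (280,245) is straight ahead of the tips at (277,265), and the oblong key is up again at (82,245). Pressing.

```bash
python3 -m creep '[{"travel":[0.1,0,0.7],"delta_rot":[0,0,0],"grip":1},{"travel":[0.1,0,1.5],"delta_rot":[0,0,0],"grip":1},{"travel":[0.1,0,2.1],"delta_rot":[0,0,0],"grip":1},{"travel":[0.1,0,2.6],"delta_rot":[0,0,0],"grip":1},{"travel":[0.1,0,2.6],"delta_rot":[0,0,0],"grip":1}]'
python3 g.py
python3 -m creep '[{"travel":[0,0,0.2],"delta_rot":[0,0,0],"grip":1},{"travel":[0,0,0.4],"delta_rot":[0,0,0],"grip":1},{"travel":[0,0,0.6],"delta_rot":[0,0,0],"grip":1},{"travel":[0,0,0.8],"delta_rot":[0,0,0],"grip":1},{"travel":[0,0,0.8],"delta_rot":[0,0,0],"grip":1}]'
python3 g.py
```

```text
clock: 10.85
tcp_pos: [0.4732, 0.0115, 0.0835]
ee_rot: [-0.692, 0.715, -0.075, 0.072]
force: [-0.6, -0.8, 0.1]
finger_gap: -0.0
rot err deg [0.11 0.01 0.1 ]
on to surface cm [ 0.07 -8.15  0.6 ]
obl to surface cm [-10.42  -0.32   0.41]
rnd to surface cm [-0.03 -0.03  0.42]
force along tool [ 0.81  0.52 -0.21] 10.85
clock: 11.27
tcp_pos: [0.4753, 0.0111, 0.0769]
ee_rot: [-0.691, 0.715, -0.075, 0.073]
force: [-0.8, 1.6, 3.2]
finger_gap: 0.0001
rot err deg [-0.   -0.    0.07]
on to surface cm [ 0.04 -8.08 -0.08]
obl to surface cm [-10.45  -0.25  -0.29]
rnd to surface cm [-0.05  0.04 -0.27]
force along tool [-1.57  0.13 -3.28] 11.2667
```

```bash
python3 -m creep '[{"travel":[0,0,0.1],"delta_rot":[0,0,0],"grip":1},{"travel":[0,0,0.2],"delta_rot":[0,0,0],"grip":1},{"travel":[0,0,0.3],"delta_rot":[0,0,0],"grip":1},{"travel":[0,0,0.3],"delta_rot":[0,0,0],"grip":1},{"travel":[0,0,0.3],"delta_rot":[0,0,0],"grip":1}]'
python3 g.py
```

```text
clock: 11.68
tcp_pos: [0.4758, 0.0111, 0.0744]
ee_rot: [-0.691, 0.715, -0.075, 0.073]
force: [-4.8, 0.8, 13.8]
finger_gap: -0.0001
rot err deg [-0.03 -0.01  0.08]
on to surface cm [ 0.04 -8.08 -0.32]
obl to surface cm [-10.45  -0.25  -0.54]
rnd to surface cm [-0.05  0.04 -0.52]
force along tool [ -0.61   1.82 -14.51] 11.6833
```

Bottomed (14.5 N, 5.2 mm). I'll hold briefly, then retreat to the first viewing height.

```bash
python3 -m creep '[{"travel":[0,0,0],"delta_rot":[0,0,0],"grip":1},{"travel":[0,0,0],"delta_rot":[0,0,0],"grip":1},{"travel":[0,0,0],"delta_rot":[0,0,0],"grip":1},{"travel":[0,0,0],"delta_rot":[0,0,0],"grip":1},{"travel":[0,0,0],"delta_rot":[0,0,0],"grip":1}]'
python3 -m creep '[{"travel":[0,0,-1],"delta_rot":[0,0,0],"grip":1},{"travel":[0,0,-3],"delta_rot":[0,0,0],"grip":1},{"travel":[0,0,-6],"delta_rot":[0,0,0],"grip":1},{"travel":[-2,0,-10],"delta_rot":[0,0,0],"grip":1},{"travel":[-4,0,-14],"delta_rot":[0,0,0],"grip":1}]'
python3 -m creep '[{"travel":[-1.5,-1,-3],"delta_rot":[0,0,0],"grip":1},{"travel":[-1.5,-1,-5],"delta_rot":[0,0,0],"grip":1},{"travel":[-1.5,-1,-5],"delta_rot":[0,0,0],"grip":1},{"travel":[-1.5,-1,-5],"delta_rot":[0,0,0],"grip":1},{"travel":[-1.5,-1,-5],"delta_rot":[0,0,0],"grip":1}]'
python3 - <<'E'
from h import *
w=ctrl.calibration('wrist');p,d=ctrl.snapshot('wrist');cv2.imwrite('pics/w6.png',p);np.savez('w6.npz',d=d,**w)
p,d=ctrl.snapshot('side');cv2.imwrite('pics/side6.png',p)
print(ctrl.read_state()['force'])
E
```

```text
clock: 12.1
tcp_pos: [0.4758, 0.0111, 0.0744]
ee_rot: [-0.691, 0.715, -0.076, 0.073]
force: [-3.5, 0.7, 14.2]
finger_gap: -0.0002
clock: 12.52
tcp_pos: [0.4482, 0.0491, 0.2067]
ee_rot: [-0.691, 0.716, -0.075, 0.072]
force: [0.9, -0.9, 0.4]
finger_gap: -0.0003
clock: 12.93
tcp_pos: [0.4486, 0.0642, 0.2559]
ee_rot: [-0.691, 0.715, -0.075, 0.072]
force: [-0.2, -0.7, 0.1]
finger_gap: -0.0002
[ 0.87790022  0.04408343 -0.02112713]
```

View pics/w6.png

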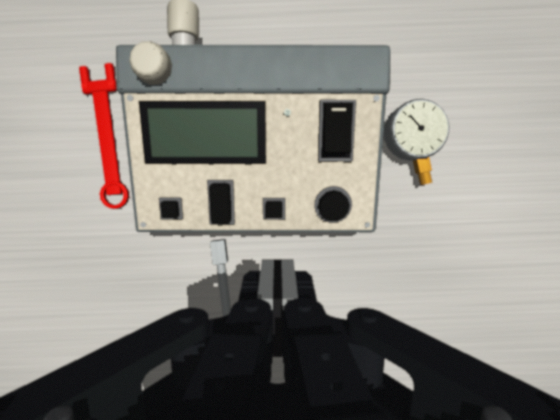

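View pics/side6.png

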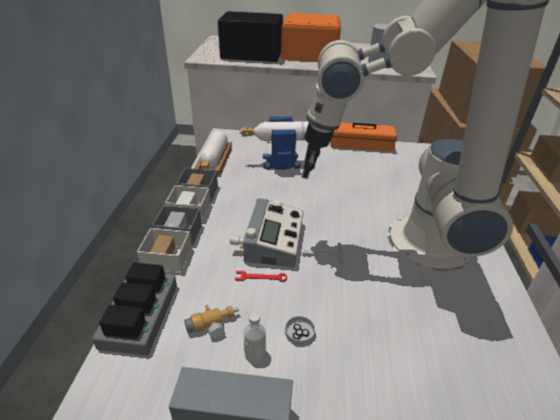

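All is in place in both views. One last numerical check of key heights, rocker and case position.

```bash
python3 - <<'E'
from t import *
w6,d6=load('w6.npz')
for k,(u,v) in dict(obl=(220,203),rnd=(333,205),sqL=(171,209),sqR=(274,209),scrRL=(131,98),scrRR=(376,99.5),scrFR=(366.5,225),rockR=(338,113),rockF=(335,152)).items():
    p=world(w6,med(d6,u,v),u,v);print(k,p.round(4),'h mm',((p[2]-np.r_[p[:2],1]@c)*n[2]*1e3).round(1))
E
```

```text
obl [0.4786 0.1159 0.0791] h mm 11.4
rnd [0.4733 0.0124 0.0788] h mm 11.6
sqL [0.4745 0.1624 0.0746] h mm 8.2
sqR [0.4712 0.0667 0.0747] h mm 8.4
scrRL [0.5734 0.1885 0.0877] h mm 0.4
scrRR [ 0.5649 -0.0262  0.0874] h mm 0.6
scrFR [ 0.4523 -0.0217  0.0635] h mm 0.9
rockR [0.5531 0.0084 0.0932] h mm 9.0
rockF [0.52   0.0115 0.0913] h mm 14.0
```

```bash
python3 -c "
from plant import ctrl
ctrl.job_done()"
```

```text
the job is handed in; nothing more can be done
```

The analyser is switched on, calibrated and started, in the order you asked for, and I handed the job in at about 13 s. `ctrl.job_done()` gives no verdict, so what follows is from my own readings.

| Step | Press | Result |
|---|---|---|
| 1 | Rocker, rear half | Pressed home until it stopped, at 21 N; depth readings showed the rear half level and the front half raised |
| 2 | Oblong key | 5.3 mm down at 14–16 N, held without a break for about 2.5 s, then released |
| 3 | Round key | 5.2 mm down at 14 N, held for about 0.4 s, then released |

- **Keys and rocker:** In the last check, the oblong and round keys stood 11.4 and 11.6 mm above the panel, and the square keys 8.2 and 8.4 mm. All are within 1 mm of fully up. The rocker was still on.
- **Analyser and bystanders:** The panel's corner screws were within about 1.5 mm of where they started. In the pictures nothing around the analyser appears to have moved, though I didn't measure each item. The arm was clear of everything.
- **Disagreements:**
  - The top camera put the panel about 4 mm nearer the robot than the wrist camera did; I used the wrist camera.
  - The rocker measured about 49 mm long in the picture against the stated 44. I moved the press point 2 mm, based on its depth profile.

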